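Shut the feed gate with the slotted adjuster

TASK

Take the red-handled flat screwdriver out of its stand, find the slot of the brass adjuster on the sloping face of the blue dosing unit with its blade, pressing only lightly until it drops in, and turn the adjuster clockwise to its stop, so that the yellow pointer stands at the red mark. Then put the screwdriver back in its stand, upright and fully home, and leave the other things on the shelf where they are.

Things in the scene. Friction and masses are not known exactly. Their poses are not given: they have to be found in the camera images.
- driver: Flat screwdriver, 165 mm long, about 0.3 kg. Origin: middle of the blade's end edge (tip). z runs from the tip up through the handle, y along the blade's width, x across its thickness. Blade 18 mm wide and 4 mm thick up to z = 22 mm, then a round shaft 18 mm in diameter up to 85 mm. It starts in its stand, tip down, turned by any angle; both ways round the blade is the same.
- driver_handle (a point): Middle of the screwdriver's red square handle, 128 mm above the tip; axes as for the screwdriver. The handle is 28 x 28 mm (sides along x and y) and reaches from 91 to 165 mm above the tip; below it is a black collar 44 mm in diameter, from 85 to 91 mm above the tip.
- holder: Fixed stand of the screwdriver: grey plate 100 x 100 mm, top at 95 mm height, on two dark walls, with a round through hole of 29 mm in its middle. Origin: on the shelf under the hole; z up. The screwdriver hangs in the hole, collar on the plate, tip 10 mm and mid-handle 138 mm above the shelf, with 5.5 mm of play round the shaft.
- unit: Fixed blue dosing unit, base 150 x 150 mm, about 160 mm high at its rear; origin under its middle, z up. Its upper face, 150 mm long and 140 mm wide, slopes: its normal leans 25 degrees from vertical to the unit's -x side (which roughly faces the robot). A white dial on it bears black marks and the red mark of the stop.
- slot_floor (a point): Middle of the floor of the adjuster's slot. z: the adjuster's axis, out of the sloping face (25 degrees from vertical); y along the slot, x across; they turn with it. Slot 7 mm wide, 23 mm long, closed at its ends, 8 mm deep, edges chamfered 1.5 mm, in a brass boss 36 x 36 mm standing 20 mm above the face, on a dark flange 56 mm in diameter. Yellow pointer at the +x side.
- adjuster (a joint): Turn of the adjuster in rad. It grows clockwise as seen looking onto the sloping face (negative about the z of point slot_floor), from 0 to the stop at 1.6, where the pointer is at the red mark (gate shut). It starts between 0.2 and 0.9, has no spring, stays where it is left and needs about 0.15 N m to turn.
- canister_mid (a point): Screw-top canister, translucent orange with black cap, 90 mm in diameter, 117 mm high, standing; the point is at its middle.
- insulator_mid (a point): Chipped white ceramic insulator, 64 mm in diameter, 82 mm high, standing; the point is at its middle.
- scoop_mid (a point): Green plastic pellet scoop, about 200 x 70 x 45 mm, lying; the point is near its middle, z up.
- bolt_mid (a point): Stainless hopper bolt, about 90 mm long, lying, 28 mm high at its head; the point is at its middle.
- grommet_mid (a point): Glossy black rubber grommet ring, 60 mm outside, 14 mm thick, lying; the point is at its middle.
- wrench_mid (a point): Steel wrench, 170 mm long, lying; the point is at its middle.
There are look-alikes about, which are no part of the job. There is more than one size of the driver; the job needs the middle-sized.

How it is judged:
On the way, in this order (a step that is already met when the one before it is completed fails the run):
1. the blade is down in the slot before the adjuster is turned (tip within 5 mm of the middle of the slot's floor) (distance between driver and slot_floor below 0.005 m and value of joint adjuster below 1.3 rad), for 0.1 s.
2. the adjuster is at its stop (within 0.12 rad) with the blade still in the slot (distance between driver and slot_floor below 0.007 m and value of joint adjuster above 1.48 rad), for 0.1 s.
At the end, for the whole second after the job is handed in: The adjuster is within 0.12 rad of its stop, and the screwdriver stands in its stand: middle of the handle within 12 mm of the hole's axis and 132 to 142 mm above the stand's foot, leaning less than 8 degrees (value of joint adjuster above 1.48 rad and horizontal distance between driver_handle and holder below 0.012 m and z of driver_handle in the frame of holder between 0.132 and 0.142 m and angle between driver's own z axis and vertical below 0.14 rad); the robot touches nothing.
It fails at once if the screwdriver is pressed on the dosing unit or its adjuster with more than 60 N while the blade is not down in the slot (contact force between driver and unit above 60 N and distance between driver and slot_floor above 0.007 m).
It fails at once if a bystander is moved by more than 30 mm (distance of any of canister_mid, insulator_mid, scoop_mid, bolt_mid, grommet_mid, wrench_mid from where it was at the start of the episode above 0.03 m).
It also fails if it takes over 54 s, if anything falls off the work surface, if the arm or the gripper's body presses on something with over 40 N, if the wrist force passes 120 N, or if a joint passes its speed limit or range.

ROBOT

A 6-joint arm with a two-finger parallel gripper is mounted at the origin on the work surface. World frame = base frame: x ahead of the robot, y to its left, z up, the work surface at z = 0. Lengths are in m, angles in rad, forces in N, time in s.
With the tool pointing down it reaches from about 0.425 to 0.95 m from the base axis. Payload 3.5 kg.
Tool frame: the origin (TCP) lies midway between the tips of the shut fingers; the grasp point (between the pads) lies 19 mm behind it; z points along the fingers, y is the line along which they close (so a half turn about z gives the same grasp; the last joint's range is limited). The gripper opens to 85 mm and grips with 20 to 120 N. Pads are 22 mm wide; open, the fingers measure 114 mm over their backs; the gripper's body (76 mm by 85 mm) begins 54 mm behind the grasp point. The pads swing forward as they close: fully open they stand 13 mm farther back than shut.
Start: joints at [-1.43, 0.286, 1.577, -0, 1.279, -0.15], TCP at [0.194, -0.647, 0.231] pointing down, gripper open.
Joint ranges: [-2.77, 2.77], [-0.9, 2.22], [0.21, 2.48], [-1.53, 4.67], [0.24, 2.81], [-2.84, 2.84]. Speed limits (rad/s): [2.79, 2.79, 3.14, 3.14, 3.14, 3.14].

INTERFACE

Orientations are given as a unit quaternion [x, y, z, w].
In Python, from plant import ctrl, cams, order gives the robot as it stands.
- The arm moves only by the tool move_arm, never from a script. Its argument "plan" is one flat list of numbers, 7 for each row, row after row: the shift along the world's x, y, z in mm, then the turn, a rotation vector about the world's x, y, z in degrees, then the finger opening in mm, from 0 to 85.4. A call has 1 to 12 rows; each row shifts and turns the commanded pose from where the row before left it; what a row does not reach is not made up. A row lasts 1/10 s, in which the tool goes at most 50 mm and 8.59 degrees, less where a joint would pass 70% of its speed; a pose out of reach is approached as far as the arm can. A call is refused whole if a number of a shift passes 50 or a number of a turn 8.59, either way. A call with a gripper value outside its range is refused whole. The fingers move at their own pace and stop on an object; "newtons" is the grip in N (left out, the last holds). Time passes only in rows, so rows that do not move let the fingers close. It gives the time, the measured TCP pose, the force, the opening and the grip force at its end, in the units of the state.
- ctrl.get_state(): the state, without advancing time (a new reading comes with each control period).
- cams.read_camera(name): name is "scene" or "top" or "wrist"; returns a dict with "color" (400x640x3 uint8, red, green, blue), "fov_y" (degrees; the focal length in pixels is half the picture's height over the tangent of half this angle, whatever the lens; pixels are square), "cx", "cy" (the principal point, pixels), "origin" and "orientation" of the camera in the world; the wrist camera has in their place "T_tool_cam" (4x4, takes a point from camera to tool coordinates, whose origin is the TCP and whose axes are the flange's). Camera axes: x right, y up, looking along -z (the intrinsics and any distortion apply to the point x, -y, -z); pixel columns grow to the right and rows downward; lengths in m; the calibration is good to about 2 mm. A picture is of the moment at which its call begins: read the wrist's pose just before it. There is no depth.
- order.sign_off(): hands the job in; it is judged then, once.
The state is a dict: "time": time; "qpos": joint angles; "dq": joint speeds; "joint_efforts": joint torques, N m; "eef_pos": TCP position; "tcp_rot": TCP orientation; "contact_force": force on the tool from outside, world axes, zero at the start; "wrist_torque": the same for the moment, N m; "opening": opening from 0.0 (shut) to 1.0 (fully open); "finger_force": force on a finger pad.
Only numpy, scipy, OpenCV 4.12 (cv2) and the standard library are available. Lean on these libraries where they do the work, as an engineer would, in place of code of your own. Each camera call takes 0.05 s, during which the arm holds its last target. There are 200 camera calls.

## Working session

There is one attempt and no reset: what is moved stays moved. The work goes in short steps, Python scripts to look and compute and a tool call to move; the robot and the scene stay as the last step left them, time stands still between calls to the robot, and variables do not carry over. Pictures are saved under pics/ and viewed, at most 10 in all, crops included, and the job is handed in when it is done.

Besides the shell and the picture viewer there is one more tool, called by a JSON object that holds its "method" and its "body". move_arm: Moves the arm, as the interface text tells. Its arguments: {"type":"object","properties":{"plan":{"type":"array","items":{"type":"number"}},"newtons":{"type":"number"}},"required":["plan"]}

```bash
ls; mkdir -p pics; cat > h.py <<'E'
import numpy as np, cv2
from scipy.spatial.transform import Rotation as R
from plant import ctrl, cams, order
def snap(n):
    s=ctrl.get_state(); c=cams.read_camera(n); c['state']=s
    if 'T_tool_cam' in c:
        T=np.eye(4);T[:3,:3]=R.from_quat(s['tcp_rot']).as_matrix();T[:3,3]=s['eef_pos']
        M=T@np.array(c['T_tool_cam']); c['Rm']=M[:3,:3]; c['o']=M[:3,3]
    else:
        c['Rm']=R.from_quat(c['orientation']).as_matrix(); c['o']=np.array(c['origin'])
    c['f']=200/np.tan(np.radians(c['fov_y'])/2)
    return c
def ray(c,u,v):
    d=c['Rm']@np.array([(u-c['cx'])/c['f'],-(v-c['cy'])/c['f'],-1]); return c['o'],d/np.linalg.norm(d)
def onz(c,u,v,z):
    o,d=ray(c,u,v); return o+d*(z-o[2])/d[2]
def proj(c,p):
    q=c['Rm'].T@(np.array(p)-c['o']); return np.array([c['cx']+c['f']*q[0]/-q[2], c['cy']-c['f']*q[1]/-q[2]])
def save(c,name,crop=None,k=1):
    im=c['color'][:,:,::-1]
    if crop: im=im[crop[1]:crop[3],crop[0]:crop[2]]
    cv2.imwrite('pics/'+name,cv2.resize(im,None,fx=k,fy=k,interpolation=cv2.INTER_CUBIC))
E
python3 - <<'E'
from h import *
import pickle
a=snap('scene');b=snap('top')
pickle.dump((a,b),open('ab.pkl','wb'))
for c in(a,b): print({k:v for k,v in c.items() if k not in('color','state')})
im=np.vstack([a['color'],b['color']])[:,:,::-1]
cv2.imwrite('pics/top.png',cv2.resize(b['color'][:,:,::-1],(800,500)));cv2.imwrite('pics/scene.png',cv2.resize(a['color'][:,:,::-1],(800,500)))
print(a['state'])
E
```

```text
pics
{'fov_y': 48.25517201353258, 'cx': 320.5795601977526, 'cy': 199.03149176147036, 'origin': array([ 1.14325382, -0.26087626,  1.1623127 ]), 'orientation': array([0.21750129, 0.139145  , 0.53834342, 0.80219587]), 'Rm': array([[ 0.38165006, -0.80318531,  0.45742386],
       [ 0.92424217,  0.3257591 , -0.19914169],
       [ 0.01093769,  0.49877286,  0.86666372]]), 'o': array([ 1.14325382, -0.26087626,  1.1623127 ]), 'f': np.float64(446.5286933310611)}
{'fov_y': 55.51953034548805, 'cx': 322.7384552547807, 'cy': 201.73600861367393, 'origin': array([0.36385944, 0.01031282, 1.14093756]), 'orientation': array([ 0.06380519, -0.0704307 , -0.70281214,  0.70499894]), 'Rm': array([[ 0.00218923,  0.98197594, -0.18899327],
       [-0.99995132,  0.00396799,  0.00903392],
       [ 0.00962102,  0.18896429,  0.98193683]]), 'o': array([0.36385944, 0.01031282, 1.14093756]), 'f': np.float64(379.98029507137824)}
{'time': 0.0, 'qpos': array([-1.43000656e+00,  2.87191189e-01,  1.57817897e+00,  5.06549914e-05,
        1.27858727e+00, -1.50043416e-01]), 'dq': array([ 0.00010625, -0.00025778, -0.00063426, -0.00010429, -0.00146415,
       -0.00159574]), 'joint_efforts': array([-1.08067964e-04, -4.05985343e+01, -2.92626446e+01, -6.49694903e-05,
        5.79593150e-03, -1.70135884e-06]), 'eef_pos': array([ 0.19347591, -0.64599602,  0.22992909]), 'tcp_rot': array([ 9.89445995e-01,  1.44897287e-01,  2.97156371e-05, -1.18226258e-03]), 'contact_force': array([0.10608491, 0.63719247, 0.08963044]), 'wrist_torque': array([-0.03445975, -0.00365501, -0.01621132]), 'finger_force': 0.0, 'opening': 0.9997909877783571}
```

View pics/top.png

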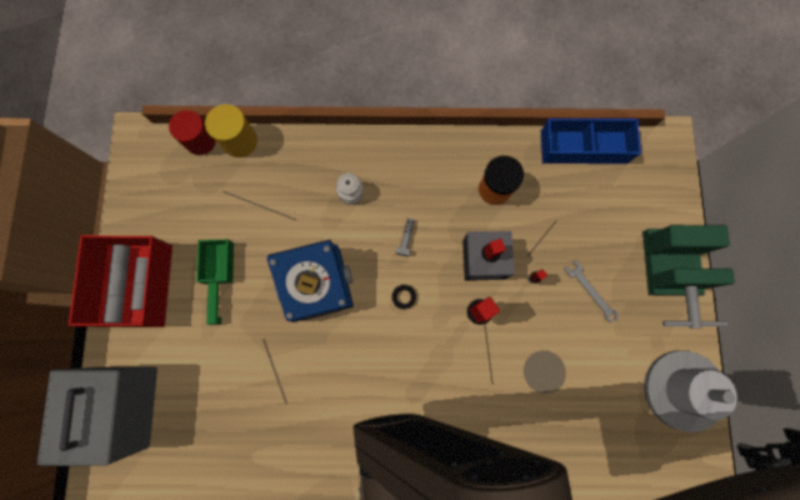

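View pics/scene.png

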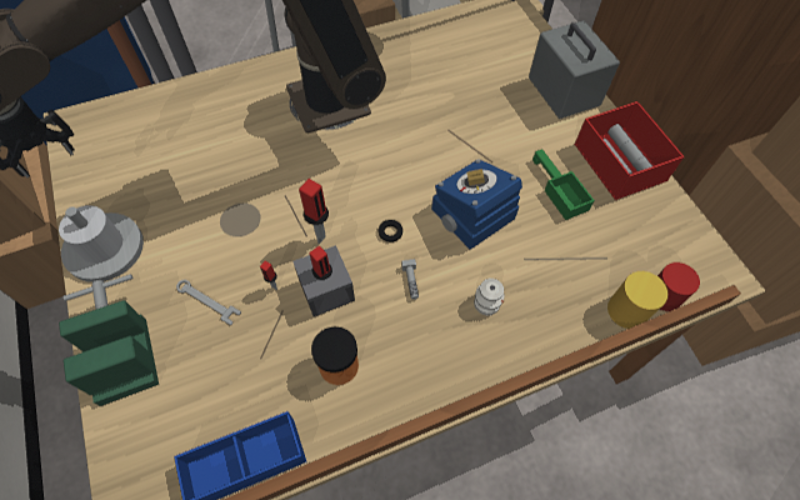

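```bash
python3 - <<'E'
from h import *
import pickle
a,b=pickle.load(open('ab.pkl','rb'))
for n,c in(('scene',a),('top',b)):
    h=cv2.cvtColor(c['color'],cv2.COLOR_RGB2HSV)
    m=(((h[...,0]<6)|(h[...,0]>174))&(h[...,1]>180)&(h[...,2]>70)).astype(np.uint8)
    k,l,s,ce=cv2.connectedComponentsWithStats(m)
    for i in range(1,k):
        if s[i,4]>25: print(n,s[i],ce[i])
for p in [(395,204),(391,204)]: print('plate',onz(b,*p,.095))
print('dial',onz(b,308/1.25,283/1.25,.12),'hole handle top',onz(b,494/1.25,243/1.25,.175),'big',onz(b,486/1.25,308/1.25,.2), 'small',onz(b,538/1.25,276/1.25,.1))
print(a['Rm'].shape)
save(b,'crop.png',(350,170,510,290),5)
E
```

```text
scene [ 460   82   87   77 1777] [499.39167136 118.98705684]
scene [240 143  19  33 293] [248.1774744  157.02389078]
scene [248 197  14  24 163] [254.37423313 206.89570552]
scene [208 209  12  15  76] [214.06578947 215.28947368]
scene [530 211  30  25  69] [548.56521739 219.13043478]
top [135  88  28  26 537] [148.37430168 100.14897579]
top [  54  188   69   73 1410] [ 92.21560284 226.25957447]
top [388 192  16  14 143] [395.48251748 198.1958042 ]
top [428 216  10   8  45] [432.6        219.44444444]
top [377 238  23  19 273] [387.82417582 247.56043956]
plate [ 0.55952248 -0.20204429  0.095     ]
plate [ 0.55947773 -0.19080305  0.095     ]
dial [0.49178192 0.20668323 0.12      ] hole handle top [ 0.56998437 -0.1871832   0.175     ] big [ 0.43326953 -0.16177928  0.2       ] small [ 0.51162273 -0.29770058  0.1       ]
(3, 3)
```

View pics/crop.png

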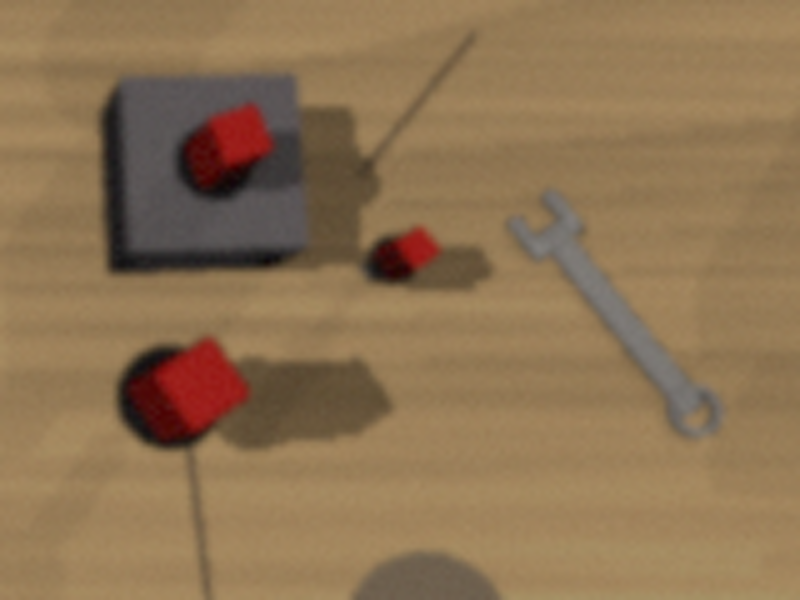

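{"method": "move_arm", "body": {"plan": [30,38,10,0,0,0,85,30,38,10,0,0,0,85,30,38,10,0,0,0,85,30,38,10,0,0,0,85,30,38,10,0,0,0,85,30,38,10,0,0,0,85,30,38,10,0,0,0,85,30,38,10,0,0,0,85,30,38,10,0,0,0,85,30,38,10,0,0,0,85,30,38,10,0,0,0,85,30,38,10,0,0,0,85]}}

```text
time: 1.3
eef_pos: [0.5543, -0.1887, 0.3513]
tcp_rot: [0.989, 0.145, -0.0, -0.0]
contact_force: [0.6, -0.8, -0.3]
opening: 0.998
finger_force: 0.0
```

```bash
python3 - <<'E'
from h import *
import pickle
w=snap('wrist'); pickle.dump(w,open('w1.pkl','wb'))
print(w['state']['eef_pos'],w['state']['qpos'],w['T_tool_cam'],w['f'],w['cx'],w['cy'],w['o'])
print(proj(w,[.5635,-.194,.095]),proj(w,[.5635,-.194,.175]))
save(w,'w1.png',None,1.25)
E
```

```text
[ 0.55427639 -0.18870215  0.35127423] [-5.01294133e-01  2.26188340e-02  1.65692301e+00 -8.46144747e-05
  1.46261217e+00  7.78645963e-01] [[ 4.19573883e-04  9.53661834e-01  3.00880260e-01  7.78707831e-02]
 [ 9.99999905e-01 -3.65859443e-04 -2.34869701e-04 -4.65553036e-06]
 [-1.13906385e-04  3.00880330e-01 -9.53661897e-01 -1.41991411e-01]
 [ 0.00000000e+00  0.00000000e+00  0.00000000e+00  1.00000000e+00]] 298.5347977881587 318.1216140012763 196.54161423808338 [ 0.62895059 -0.16639363  0.49323025]
[323.88198102 157.34346069] [325.21851025 170.29649435]
```

View pics/w1.png

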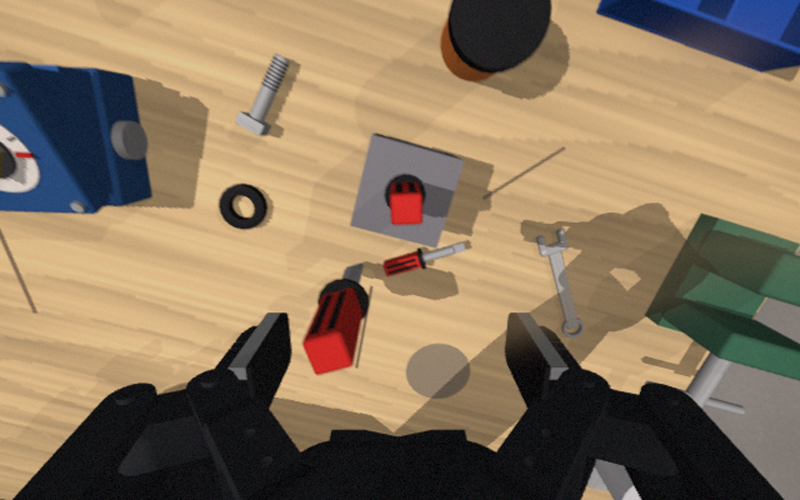

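```bash
python3 - <<'E'
from h import *
import pickle
w=pickle.load(open('w1.pkl','rb'))
a=snap('scene'); b=snap('top'); pickle.dump((a,b),open('ab2.pkl','wb'))
def reds(c,lo):
    h=cv2.cvtColor(c['color'],cv2.COLOR_RGB2HSV)
    return (((h[...,0]<6)|(h[...,0]>174))&(h[...,1]>180)&(h[...,2]>lo)).astype(np.uint8)
for n,c in(('scene',a),('top',b)):
    k,l,s,ce=cv2.connectedComponentsWithStats(reds(c,70))
    for i in range(1,k):
        if s[i,4]>25: print(n,s[i],ce[i])
h=cv2.cvtColor(w['color'],cv2.COLOR_RGB2HSV)
print(h[150:184:3,324], '\n',h[168,308:342:3,2])
for lo in(120,180,200,215):
    m=reds(w,lo); m[:, :295]=0;m[:,345:]=0;m[190:]=0
    cs,_=cv2.findContours(m,cv2.RETR_EXTERNAL,cv2.CHAIN_APPROX_NONE)
    if not cs: continue
    r=cv2.minAreaRect(max(cs,key=cv2.contourArea)); bx=cv2.boxPoints(r)
    P=[onz(w,u,v,.175)[:2] for u,v in bx]
    e=P[1]-P[0]; print(lo,r,'ctr',np.mean(P,0),'ang',np.degrees(np.arctan2(e[1],e[0])),[np.linalg.norm(P[i]-P[i-1]) for i in(1,2)])
# plate
m=((h[...,1]<60)&(h[...,2]>75)&(h[...,2]<150)).astype(np.uint8); m[:, :270]=0;m[:,385:]=0;m[205:]=0;m[:100]=0
m=cv2.morphologyEx(m,cv2.MORPH_CLOSE,np.ones((5,5)))
cs,_=cv2.findContours(m,cv2.RETR_EXTERNAL,cv2.CHAIN_APPROX_NONE)
q=max(cs,key=cv2.contourArea); P=np.array([onz(w,u,v,.095)[:2] for u,v in q[:,0]])
r=cv2.minAreaRect((P*1000).astype(np.float32)); print('plate',r)
save(a,'scene2.png',(150,120,330,270),4)
E
```

```text
scene [ 460   82   87   77 1813] [501.51516823 119.87424159]
scene [239 143  19  33 303] [248.24092409 157.30363036]
scene [238 196   8  11  27] [241.88888889 200.74074074]
scene [248 197  14  24 156] [254.46153846 206.59615385]
scene [530 211  30  25  69] [547.85507246 218.82608696]
top [135  88  28  26 548] [148.5729927  100.20437956]
top [  54  188   83   73 3264] [ 95.59344363 227.1875    ]
[[  2 208  98]
 [  2 221  98]
 [  0 205 190]
 [  0 198 215]
 [  1 201 214]
 [  1 202 213]
 [  0 203 212]
 [  1 204 210]
 [  1 206 210]
 [  1 208 204]
 [177  45 130]
 [160  12 128]] 
 [121 123 201 211 209 214 213 213 211 202 102  84]
120 ((324.5, 166.0), (24.0, 25.0), 90.0) ctr [ 0.56765902 -0.19190623] ang -73.30844473623345 [np.float64(0.026743684599011875), np.float64(0.026411652759938762)]
180 ((324.5, 167.0), (22.0, 23.0), 90.0) ctr [ 0.5666306  -0.19222181] ang -73.30835687447887 [np.float64(0.02465413318693873), np.float64(0.02425939195223989)]
200 ((324.5, 167.0), (20.0, 21.0), 90.0) ctr [ 0.56665332 -0.19221486] ang -73.3083128097028 [np.float64(0.022533165238912804), np.float64(0.022053132553240304)]
215 ((316.34613037109375, 160.2692108154297), (3.605551242828369, 0.8320503830909729), 56.3099365234375) ctr [ 0.57128318 -0.18161378] ang -39.44674104082325 [np.float64(0.000897939347109151), np.float64(0.0039043202987098066)]
plate ((561.9310302734375, -203.86822509765625), (113.27098846435547, 120.02911376953125), 1.1788654327392578)
```

View pics/scene2.png

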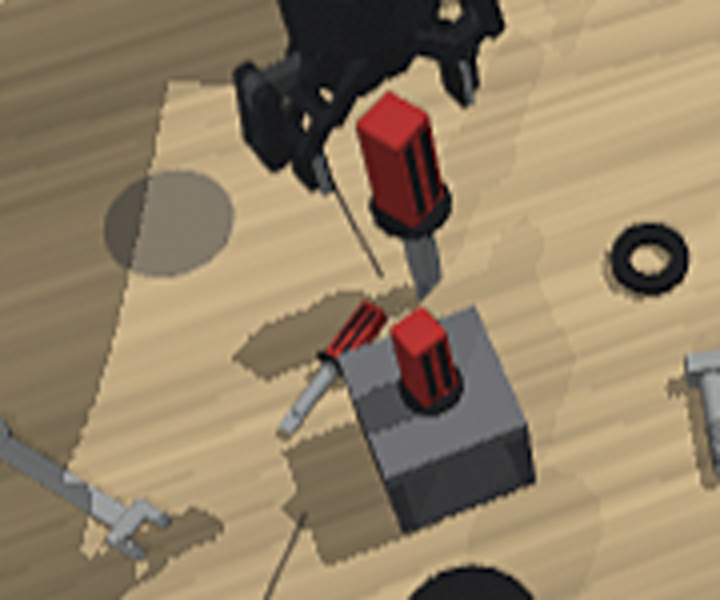

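{"method": "move_arm", "body": {"plan": [-12,38,-4,0,-2.5,0,85,-12,38,-4,0,-2.5,0,85,-12,38,-4,0,-2.5,0,85,-12,38,-4,0,-2.5,0,85,-12,38,-4,0,-2.5,0,85,-12,38,-4,0,-2.5,0,85,-12,38,-4,0,-2.5,0,85,-12,38,-4,0,-2.5,0,85,-12,38,-4,0,-2.5,0,85,-12,38,-4,0,-2.5,0,85,0,0,0,0,0,0,85,0,0,0,0,0,0,85]}}

```text
time: 2.65
eef_pos: [0.4329, 0.1893, 0.3104]
tcp_rot: [0.966, 0.142, 0.213, 0.032]
contact_force: [0.9, -0.5, -0.0]
opening: 0.996
finger_force: 0.0
```

```bash
python3 - <<'E'
from h import *
import pickle
w=snap('wrist'); pickle.dump(w,open('w2.pkl','wb'))
print(w['state']['eef_pos'],w['state']['qpos'],w['o'])
print(proj(w,[.49,.207,.12]))
save(w,'w2.png',None,1.25)
E
```

```text
[0.43290068 0.18927114 0.3104098 ] [ 0.25408877 -0.46647007  2.17582226 -0.12569567  1.01330787  1.57610645] [0.44053381 0.21181594 0.47007638]
[296.79369186 190.80037499]
```

View pics/w2.png

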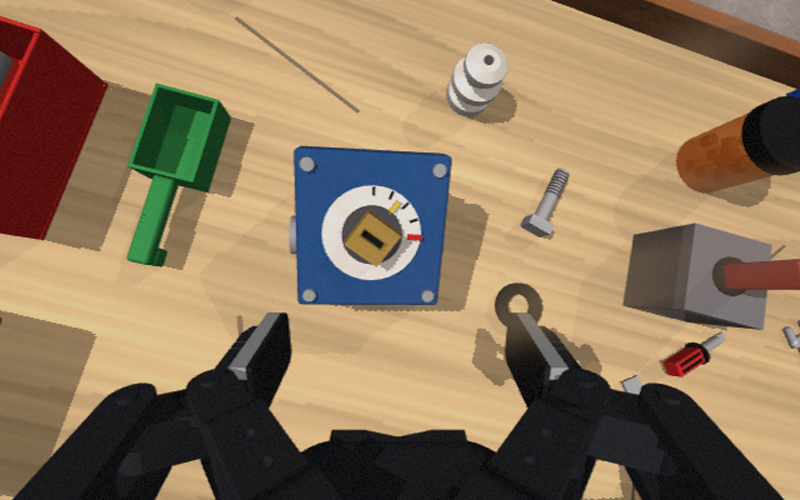

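```bash
cat > unit.py <<'E'
from h import *
import pickle
from scipy.optimize import least_squares
w=pickle.load(open('w2.pkl','rb'))
h=cv2.cvtColor(w['color'],cv2.COLOR_RGB2HSV)
m=((h[...,0]>100)&(h[...,0]<120)&(h[...,1]>150)&(h[...,2]>95)).astype(np.uint8)
m[:, :225]=0;m[:,370:]=0;m[:105]=0;m[255:]=0
print('V',h[180,[238,245,345,352,360],2],h[[238,246,250],290,2])
m=cv2.morphologyEx(m,cv2.MORPH_OPEN,np.ones((3,3)))
q=max(cv2.findContours(m,cv2.RETR_EXTERNAL,cv2.CHAIN_APPROX_NONE)[0],key=cv2.contourArea)
hull=cv2.convexHull(q)
ap=cv2.approxPolyDP(hull,8,True)[:,0].astype(float); print(ap)
# image TL,TR,BR,BL ; unit x ahead = image up, y left = image left
ap=np.array(sorted(ap,key=lambda p:np.arctan2(p[1]-185,p[0]-298)))
obj=np.array([[75,70,0],[75,-70,0],[-75,-70,0],[-75,70,0]])/1000.
def frame(p):
    return np.array(p[:3]),R.from_euler('ZY',[p[3],-np.radians(25)]).as_matrix()
def res(p):
    o,M=frame(p); return np.concatenate([proj(w,o+M@x)-a for x,a in zip(obj,ap)])
s=least_squares(res,[.48,.2,.125,0]); p=s.x
o,M=frame(p); n=M[:,2]
print('face centre',o,'yaw',np.degrees(p[3]),'res',s.fun.round(1),'n',n)
def onface(u,v,hh):
    c,d=ray(w,u,v); x=c+d*((o+n*hh-c)@n)/(d@n); return M.T@(x-o),x
E
python3 - <<'E'
from unit import *
br=((h[...,0]>15)&(h[...,0]<28)&(h[...,1]>110)&(h[...,2]>90)).astype(np.uint8); br[:, :265]=0;br[:,335:]=0;br[:150]=0;br[230:]=0
k,l,st,ce=cv2.connectedComponentsWithStats(br)
for i in range(1,k):
    if st[i,4]>8: print(st[i],ce[i],onface(*ce[i],.02)[0],h[l==i].mean(0))
i=1+np.argmax(st[1:,4]); mm=(l==i).astype(np.uint8)
q=max(cv2.findContours(mm,cv2.RETR_EXTERNAL,cv2.CHAIN_APPROX_NONE)[0],key=cv2.contourArea)
P=np.array([onface(u,v,.02)[0][:2] for u,v in q[:,0]])*1000
print('boss',cv2.minAreaRect(P.astype(np.float32)))
g=h[...,2][170:212,275:325]; np.set_printoptions(linewidth=250); print(g[8:36:1,8:42])
print('red',onface(415/1.25,238/1.25,0)[0],'pt',onface(398/1.25,204/1.25,0.01)[0])
E
```

```text
V [124 134 133 132 145] [127 129 207]
[[237. 119.]
 [359. 126.]
 [349. 233.]
 [337. 242.]
 [239. 235.]]
face centre [0.5235017  0.17473165 0.04539262] yaw 32.620283313491875 res [ 23.1  24.8  -1.2  -7.8  24.9 -19.3 -48.6  -1.3] n [-0.35595514 -0.2278204   0.90630779]
[311 160   9  11  41] [315.09756098 165.02439024] [0.03203568 0.00763269 0.02      ] [ 22.65853659 167.85365854 210.19512195]
[275 168  46  45 995] [297.12663317 190.81407035] [0.00397174 0.03999832 0.02      ] [ 19.51859296 153.40502513 157.57286432]
boss ((3.5232346057891846, 39.55155944824219), (48.73018264770508, 45.85630416870117), 37.34101104736328)
[[ 76  77  83 104 121 132 159 169 167 170 172 168 168 169 168 166 165 166 163 161 164 167 155 115  87  87  90  83  75  77  79  79  79  79]
 [ 77  83 102 116 127 152 169 170 172 168 169 169 169 170 169 170 166 167 164 166 166 164 166 159 134  99  85  90  81  76  78  78  78  82]
 [ 81  94 115 130 157 170 169 167 170 171 168 170 170 171 168 168 169 167 165 163 167 166 164 165 168 145 104  90  90  85  78  79  79  77]
 [ 89 109 123 148 171 173 171 170 168 170 169 170 167 170
[... 2810 characters left out ...]
59 161 162 168 169 168 149  97  55  55  54  48  78]
 [ 76 110 158 171 171 169 167 166 167 167 166 168 166 168 169 168 168 165 164 161 163 162 163 165 165 171 159 121  57  53  56  55  63 115]
 [ 77  76  91 132 172 173 171 167 165 165 165 164 167 166 168 167 169 169 167 165 163 164 163 165 167 169 144  72  52  54  54  65 114 154]
 [ 77  75  76  76 114 156 170 170 169 168 165 166 167 165 166 167 169 164 168 166 165 162 161 166 164 143  75  55  53  52  65 117 156 154]
 [ 76  79  76  72  76  99 145 170 171 169 165 166 164 168 166 166 166 168 169 171 168 167 166 164 150  96  56  54  53  78 125 157 155 158]]
red [-1.74086907e-02 -1.20392704e-02  1.16204581e-17] pt [0.03061669 0.00075702 0.01      ]
```

```bash
python3 - <<'E'
s=open('unit.py').read()
a=s.index("m=((h"); b=s.index("# image TL")
s=s[:a]+"ap=np.array([[236,117.6],[360.8,123.2],[348.8,243.2],[238.4,243.2]])\n"+s[s.index("obj="):]
s=s.replace(".125,0])",".125,.2])")
open('unit.py','w').write(s)
E
cat > slot.py <<'E'
from unit import *
sl=(h[...,2]<100).astype(np.uint8); 
k,l,st,ce=cv2.connectedComponentsWithStats(sl[176:202,285:312]); 
i=l[189-176,297-285]; ys,xs=np.nonzero(l==i); P=np.array([onface(x+285,y+176,.02)[0][:2] for x,y in zip(xs,ys)])*1000
sr=cv2.minAreaRect(P.astype(np.float32))
br=((h[...,0]>15)&(h[...,0]<28)&(h[...,1]>110)&(h[...,2]>135)).astype(np.uint8); br[:, :265]=0;br[:,335:]=0;br[:169]=0;br[230:]=0
k,l,st,ce=cv2.connectedComponentsWithStats(br); i=1+np.argmax(st[1:,4]); mm=(l==i).astype(np.uint8)
q=max(cv2.findContours(mm,cv2.RETR_EXTERNAL,cv2.CHAIN_APPROX_NONE)[0],key=cv2.contourArea)
B=np.array([onface(u,v,.02)[0][:2] for u,v in q[:,0]])*1000
bs=cv2.minAreaRect(B.astype(np.float32))
E
python3 - <<'E'
from slot import *
print('slot',sr); print('boss',bs)
wd=(h[...,1]<60)&(h[...,2]>150); wd[:, :250]=0;wd[:,345:]=0;wd[:140]=0;wd[232:]=0
q=cv2.convexHull(np.argwhere(wd)[:,::-1].astype(np.int32)); print('dial',cv2.fitEllipse(q))
e=cv2.fitEllipse(q)[0]; print(onface(*e,0.001))
print('red',onface(415/1.25,238/1.25,0)[0],'pt',onface(398/1.25,204/1.25,0.01)[0])
for c in range(4):
  print('boss centre world',onface(bs[0][0],0,0) if 0 else (o+M@np.array([bs[0][0]/1000,bs[0][1]/1000,.02])).round(4)); break
a,b=pickle.load(open('ab.pkl','rb'))
print('check scene/top proj of boss centre', proj(a,o+M@np.array([0,0,.02]))*1.25, proj(b,o+M@np.array([0,0,.02]))*1.25)
E
```

```text
face centre [0.49602669 0.20801313 0.11887222] yaw 14.894123923143944 res [-1.   0.   0.5  0.9  0.5 -0.4  0.1 -0.7] n [-0.40841932 -0.10862713  0.90630779]
slot ((-0.3666994571685791, 0.6723661422729492), (22.099027633666992, 6.916341781616211), 54.433937072753906)
boss ((-1.3804254531860352, 0.3536415100097656), (36.634422302246094, 36.34294128417969), 55.10901641845703)
dial ((296.44342041015625, 185.66714477539062), (75.61175537109375, 79.4731674194336), 84.19525909423828)
(array([0.00050178, 0.00107677, 0.001     ]), array([0.49578099, 0.20906199, 0.11999059]))
red [-4.62315518e-03 -4.20887834e-02  5.68407783e-18] pt [ 0.03032998 -0.02236477  0.01      ]
boss centre world [0.4866 0.2059 0.1364]
check scene/top proj of boss centre [474.78341882 176.02446578] [306.81986169 283.83692326]
```

```bash
python3 - <<'E'
from h import *
import pickle
w=pickle.load(open('w1.pkl','rb')); a,b=pickle.load(open('ab.pkl','rb'))
P=np.array([onz(w,u/1.25,v/1.25,.095) for u,v in [(373,133),(461,157),(436,246),(351,226)]]); print(P,P.mean(0))
P=np.array([onz(b,350+u/5,170+v/5,.095) for u,v in [(120,75),(297,75),(305,248),(122,250)]]); print(P,P.mean(0))
print('handle top, top cam',onz(b,398.6,197.4,.175), 'wrist',onz(w,407/1.25,209/1.25,.175),'scene',onz(a,*(319/1.25,252/1.25),.175))
print('scene2',onz(pickle.load(open('ab2.pkl','rb'))[0],150+420/4,120+330/4,.175))
E
```

```text
[[ 0.6167978  -0.1436482   0.095     ]
 [ 0.62005801 -0.2378083   0.095     ]
 [ 0.52035327 -0.24367476  0.095     ]
 [ 0.51539312 -0.14672931  0.095     ]] [ 0.56815055 -0.19296514  0.095     ]
[[ 0.61400591 -0.14433061  0.095     ]
 [ 0.61445632 -0.24477768  0.095     ]
 [ 0.51551113 -0.2451853   0.095     ]
 [ 0.51402337 -0.14311126  0.095     ]] [ 0.56449918 -0.19435121  0.095     ]
handle top, top cam [ 0.56204907 -0.19576852  0.175     ] wrist [ 0.56689328 -0.19338885  0.175     ] scene [ 0.56672937 -0.19067254  0.175     ]
scene2 [ 0.56903627 -0.19196577  0.175     ]
```

{"method": "move_arm", "body": {"plan": [13,-38,0,0,2.5,0,85,13,-38,0,0,2.5,0,85,13,-38,0,0,2.5,0,85,13,-38,0,0,2.5,0,85,13,-38,0,0,2.5,0,85,13,-38,0,0,2.5,0,85,13,-38,0,0,2.5,0,85,13,-38,0,0,2.5,0,85,13,-38,0,0,2.5,0,85,13,-38,0,0,2.5,0,85,2,-1,-10,0,0,0,85,0,0,0,0,0,0,85]}}

```text
time: 3.9
eef_pos: [0.5644, -0.1944, 0.2986]
tcp_rot: [0.99, 0.142, -0.002, -0.002]
contact_force: [-0.3, 0.6, -1.1]
opening: 0.999
finger_force: 0.0
```

{"method": "move_arm", "body": {"plan": [2,1,-30,0,0,0,85,0,0,-30,0,0,0,85,0,0,-30,0,0,0,85,0,0,-30,0,0,0,85,0,0,-30,0,0,0,85,0,0,-25,0,0,0,85,0,0,0,0,0,0,85,0,0,0,0,0,0,45,0,0,0,0,0,0,30,0,0,0,0,0,0,10,0,0,0,0,0,0,10,0,0,0,0,0,0,10], "newtons": 30}}

```text
time: 5.1
eef_pos: [0.5686, -0.1914, 0.1282]
tcp_rot: [0.989, 0.145, 0.001, 0.001]
contact_force: [0.0, -1.8, 3.5]
opening: 0.325
finger_force: 33.8
```

{"method": "move_arm", "body": {"plan": [0,0,0,0,0,0,10,0,0,0,0,0,0,10,0,0,0,0,0,0,10], "newtons": 100}}

```text
time: 5.4
eef_pos: [0.5686, -0.1914, 0.1283]
tcp_rot: [0.989, 0.145, 0.001, 0.001]
contact_force: [-1.5, -0.8, 5.7]
opening: 0.317
finger_force: 97.9
```

{"method": "move_arm", "body": {"plan": [0,0,20,0,0,0,10,0,0,30,0,0,0,10,0,0,35,0,0,0,10,0,0,35,0,0,0,10,0,0,35,0,0,0,10,0,0,25,0,0,0,10,0,0,0,0,0,0,10,0,0,0,0,0,0,10]}}

```text
time: 6.2
eef_pos: [0.567, -0.1902, 0.3045]
tcp_rot: [0.989, 0.145, -0.001, -0.001]
contact_force: [0.3, 0.6, -3.5]
opening: 0.317
finger_force: 99.1
```

```bash
python3 - <<'E'
from h import *
import pickle
a=snap('scene'); b=snap('top'); pickle.dump((a,b),open('ab3.pkl','wb'))
p=a['state']['eef_pos']; print(p,a['state']['opening'])
t=p-[0,0,.118]; u=proj(a,t); print(u,proj(a,p))
x,y=u.astype(int); save(a,'blade.png',(x-60,y-60,x+60,y+40),6)
print('origin crop',x-60,y-60,'tip in crop',(u-[x-60,y-60])*6)
E
```

```text
[ 0.56699597 -0.19021588  0.30451549] 0.3166235826301414
[254.8756312  199.36581229] [248.85950679 173.66150068]
origin crop 194 139 tip in crop [365.25378722 362.19487371]
```

View pics/blade.png

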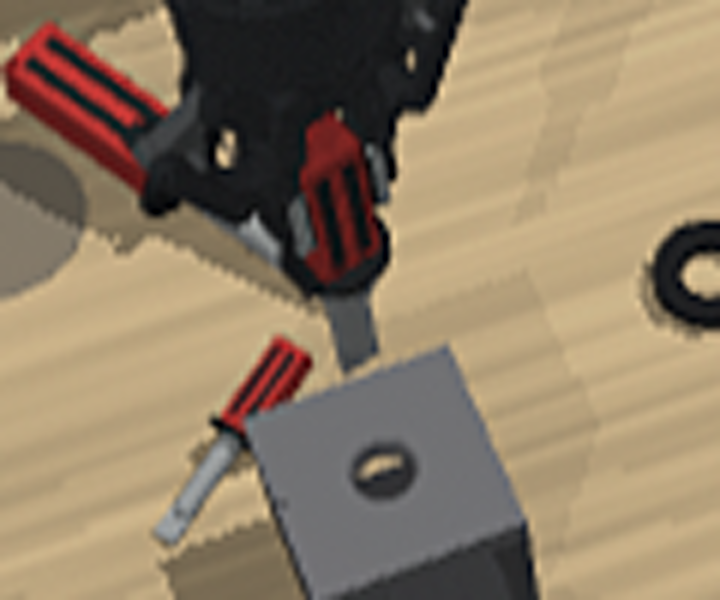

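```bash
cat >> slot.py <<'E'
floor=o+M@np.array([0,.0003,.012]); ang=np.radians(54.7)
def toolR(a): # tool y in face frame at angle a (rad)
    y=M@np.array([np.cos(a),np.sin(a),0]); z=-n; return np.column_stack([np.cross(y,z),y,z])
E
python3 - <<'E'
from slot import *
print('floor',floor,'n',n)
s=ctrl.get_state(); print(s['qpos'])
T=floor+n*.141; print('hover tcp',T,'shift',(T-s['eef_pos'])*1000)
R0=R.from_quat(s['tcp_rot']); Rf=R.from_matrix(toolR(ang+np.pi))
yw=R.from_euler('z',142.8,degrees=True); ti=(Rf*(yw*R0).inv()).as_rotvec(degrees=True); print('after yaw, tilt',ti)
E
```

```text
face centre [0.49602669 0.20801313 0.11887222] yaw 14.894123923143944 res [-1.   0.   0.5  0.9  0.5 -0.4  0.1 -0.7] n [-0.40841932 -0.10862713  0.90630779]
floor [0.49104855 0.20699953 0.12974791] n [-0.40841932 -0.10862713  0.90630779]
[-4.93397831e-01  7.32122649e-02  1.69099351e+00  1.35550328e-04
  1.38349005e+00  7.86600962e-01]
hover tcp [0.43346142 0.1916831  0.25753731] shift [-132.87047642  381.63216542  -45.02683964]
after yaw, tilt [  37.86250179    9.47426559 -175.66015632]
```

```bash
python3 - <<'E'
from slot import *
s=ctrl.get_state()
R0=R.from_quat(s['tcp_rot']); Rf=R.from_matrix(toolR(ang))
yw=R.from_euler('z',142.8,degrees=True); ti=(Rf*(yw*R0).inv()).as_rotvec(degrees=True); print('after yaw, tilt',ti)
E
```

```text
face centre [0.49602669 0.20801313 0.11887222] yaw 14.894123923143944 res [-1.   0.   0.5  0.9  0.5 -0.4  0.1 -0.7] n [-0.40841932 -0.10862713  0.90630779]
after yaw, tilt [  6.71334065 -24.03029977   0.20745907]
```

{"method": "move_arm", "body": {"plan": [-9,22,3,0,0,8.4,10,-9,22,3,0,0,8.4,10,-9,22,3,0,0,8.4,10,-9,22,3,0,0,8.4,10,-9,22,3,0,0,8.4,10,-9,22,3,0,0,8.4,10,-9,22,3,0,0,8.4,10,-9,22,3,0,0,8.4,10,-9,22,3,0,0,8.4,10,-9,22,3,0,0,8.4,10,-9,22,3,0,0,8.4,10,-9,22,3,0,0,8.4,10]}}

```text
time: 7.5
eef_pos: [0.4582, 0.0743, 0.3395]
tcp_rot: [0.517, 0.856, -0.001, -0.002]
contact_force: [0.7, 0.5, -3.8]
opening: 0.313
finger_force: 99.0
```

{"method": "move_arm", "body": {"plan": [-5,23,0,0,0,8.4,10,-5,23,0,0,0,8.4,10,-5,23,0,0,0,8.4,10,-5,23,0,0,0,8.4,10,-5,23,-5,0,0,8.4,10,0,0,-20,2.2,-8,0.1,10,0,0,-20,2.2,-8,0.1,10,0,0,-25,2.3,-8,0,10,0,0,0,0,0,0,10,0,0,0,0,0,0,10,0,0,0,0,0,0,10]}}

```text
time: 8.6
eef_pos: [0.4375, 0.1887, 0.2771]
tcp_rot: [0.172, 0.96, 0.095, 0.197]
contact_force: [0.2, 0.2, -2.2]
opening: 0.318
finger_force: 100.2
```

```bash
cat > hov.py <<'E'
from slot import *
import sys
w3=snap('wrist'); a=snap('scene'); b=snap('top'); pickle.dump((w3,a,b),open(sys.argv[1]+'.pkl','wb'))
s=ctrl.get_state(); p=s['eef_pos']; Rt=R.from_quat(s['tcp_rot']); print(s['qpos'],'F',s['contact_force'])
T=floor+n*.141; print('to hover mm',(T-p)*1000,'rot',(R.from_matrix(toolR(ang))*Rt.inv()).as_rotvec(degrees=True))
tip=p+Rt.as_matrix()@[0,0,.118]; print('tip in slot axes x,y,z mm', 1000*(R.from_matrix(M@R.from_euler('z',ang-np.pi/2).as_matrix()).as_matrix().T@(tip-floor)))
for nm,c in(('w',w3),('a',a),('b',b)): print(nm,'tip',proj(c,tip),'slot top',proj(c,floor+n*.008))
E
python3 - <<'E'
import sys; sys.argv=['x','h1']
exec(open('hov.py').read())
u=proj(w3,tip).astype(int); v=proj(a,tip).astype(int); 
A=cv2.resize(w3['color'][150:250,u[0]-50:u[0]+50],None,fx=4,fy=4,interpolation=cv2.INTER_CUBIC)
B=cv2.resize(a['color'][v[1]-30:v[1]+20,v[0]-25:v[0]+25],None,fx=8,fy=8,interpolation=cv2.INTER_CUBIC)
cv2.imwrite('pics/h1.png',np.hstack([A,B])[:,:,::-1]); print('w crop',u[0]-50,150,'a crop',v-[25,30])
E
```

```text
face centre [0.49602669 0.20801313 0.11887222] yaw 14.894123923143944 res [-1.   0.   0.5  0.9  0.5 -0.4  0.1 -0.7] n [-0.40841932 -0.10862713  0.90630779]
[ 0.17092273 -0.46789125  2.2372793   0.05331505  0.93440489 -1.06675429] F [ 0.3612123  -0.42854315 -3.42746142]
to hover mm [ -3.94494373   2.94920032 -19.49821502] rot [-0.31491328  0.15788069 -0.10887084]
tip in slot axes x,y,z mm [11.27069473  3.96472579 39.38299642]
w tip [317.65256106 190.79897637] slot top [313.52381627 171.0505338 ]
a tip [379.85262381 133.41685593] slot top [379.90555244 140.76930609]
b tip [244.36619754 226.24211831] slot top [245.34516333 227.0980963 ]
w crop 267 150 a crop [354 103]
```

View pics/h1.png

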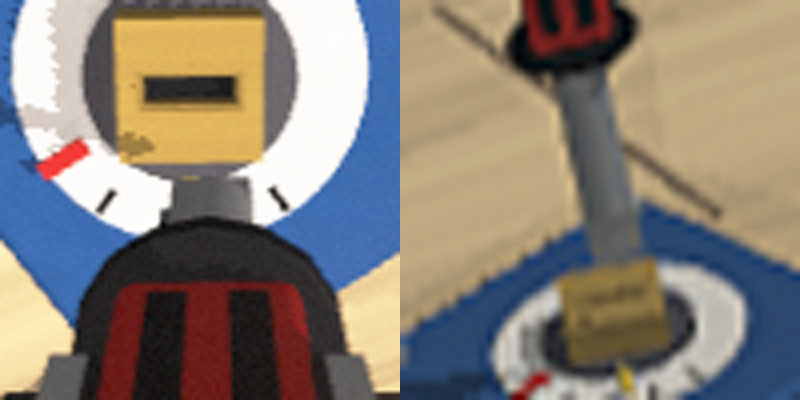

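```bash
python3 - <<'E'
from h import *
import pickle
w,a,b=pickle.load(open('h1.pkl','rb'))
np.set_printoptions(linewidth=250)
print(w['color'][186:210,302:336,0]); print(w['color'][186:210,302:336,2])
E
```

```text
[[158 156 159 190 222 223 221 222 223 222 223 223 221 223 221 221 223 224 222 224 224 224 222 223 222 223 222 225 223 222 202 129 157 235]
 [161 160 159 190 225 224 223 223 225 224 224 224 223 223 223 224 224 224 224 223 222 223 224 223 222 222 222 224 224 223 198 167 235 253]
 [184 220 221 221 224 222 224 222 223 223 224 223 223 223 224 225 225 222 225 223 221 223 224 223 222 223 221 222 224 222 225 243 253 253]
 [221 222 225 223 225 225 224 224 225 223 224 224 225 225 223 224 224 223 224 223 223 225 224 225 225 225 226 226 226 225 239 251 253 253]
 [202 200 202 201 201 203 198 199 198 201 200 201 202 203 202 202 192 176 173 173 173 173 173 174 174 175 174 170 218 244 247 251 253 253]
 [115 114 118 116 117 112 118 114 112 113 115 114 111 115 114 116 115 114 111 108 111 111 113 113 115 113 157 236 252 253 253 253 253 253]
 [143 110 111 115 109 111 108 108 106 108 110 109 106 107 108 109 111 112 110 106 107 107 108 109 159 235 252 253 253 253 253 253 253 253]
 [250 217 125 111 111 107 108 108 111 110 107 109 106 110 108 108 111 110 113 104 108 108 157 206 237 253 253 253 253 253 253 2
[... 4873 characters left out ...]
249]
 [250 251 251 251 229  45  56  69  59  50  46  25  25  22  20  19  22  21  22  19  24  27  27  39  48  60  86 103 199 249 249 249 243 218]
 [251 251 251 239 133  18  25  28  18  21  18  23  24  18  22  19  23  23  26  20  19  23  21  16  27  26  27  29  51  83 148 193 184 184]
 [251 239 138  60  31  25  14  23  23  20  19  29  30  32  42  48  47  46  42  42  35  31  31  30  26  28  27  25  26  19  39  59 102 157]
 [173  88  34  22  23  19  30  33  37  37  42  41  42  46  41  44  46  43  42  46  47  47  44  43  44  41  38  31  33  22  25  29  30  71]
 [ 40  16  25  33  41  40  40  43  41  41  46  43  41  44  38  46  45  38  45  43  45  40  44  47  40  48  44  40  38  44  41  38  28  33]]
```

```bash
cat > rel.py <<'E'
from slot import *
def slot_now(w,win):
    x0,y0,x1,y1=win
    g=w['color'][y0:y1,x0:x1].max(2); l=cv2.connectedComponentsWithStats((g<100).astype(np.uint8))
    i=1+np.argmax(l[2][1:,4]); ys,xs=np.nonzero(l[1]==i); c=(xs.mean()+x0,ys.mean()+y0)
    r=cv2.minAreaRect(np.c_[xs+x0,ys+y0].astype(np.float32)); return r
E
python3 - <<'E'
from rel import *
w,a,b=pickle.load(open('h1.pkl','rb'))
r=slot_now(w,(298,164,332,182)); print(r)
P0=o+n*.02; c,d=ray(w,*r[0]); st=c+d*((P0-c)@n)/(d@n)
print('slot top from w3',st,'from w2',floor+n*.008)
off=np.array([-.0037,.0013,.118])
s=a['state'];Rt=R.from_quat(s['tcp_rot']).as_matrix();tip=s['eef_pos']+Rt@off
print('tip a,b',proj(a,tip),proj(b,tip),'slot a',proj(a,st), w['state']['eef_pos']-s['eef_pos'])
Ms=M@R.from_euler('z',ang-np.pi/2).as_matrix()
print('tip rel slot (slot axes) mm',Ms.T@(tip-st)*1000,'world move to 6mm above top',1000*(st+n*.006-tip))
np.set_printoptions(linewidth=250)
print(a['color'][126:150,368:396,0])
E
```

```text
face centre [0.49602669 0.20801313 0.11887222] yaw 14.894123923143944 res [-1.   0.   0.5  0.9  0.5 -0.4  0.1 -0.7] n [-0.40841932 -0.10862713  0.90630779]
((314.0, 172.0), (6.0, 22.0), 90.0)
slot top from w3 [0.4887543  0.20620859 0.13744626] from w2 [0.48778119 0.20613051 0.13699838]
tip a,b [380.61906763 133.96257874] [244.2710526  224.45385004] slot a [380.0998014  140.91786726] [-4.83079321e-04 -6.66649397e-05 -8.65324770e-04]
tip rel slot (slot axes) mm [14.93183422  5.32216254 32.02806381] world move to 6mm above top [ -3.83823211   3.41296984 -30.03938754]
[[193 194 193 193 192 192 195 209  89  75  84  93 104 104 112 184 191 189 189 149 109 105 131 171 179 175 172 169]
 [193 192 191 191 190 191 195 200 115  76  83  91 103 106 103 155 154 168 187 190 158 132 104 132 159 173 170 167]
 [191 190 191 191 192 187 191 193 127  74  81  90 102 109 101 120  83 105 147 168 187 175 152 117 116 148 162 169]
 [190 191 193 188 189 182 184 191 147  76  80  87  98 102  96  97  56  26  49 107 137 150 183 165 133  91 150 172]
 [192 194 189 181 182 182 185 192 148  82  83  87  91  90  93  83  40
[... 1531 characters left out ...]
 189 192]
 [201 123 126  98  41  36  83 110 110 101  92  88  89  90  93  94  97  96  97  88  66  59  53 197 192 189 189 193]
 [197 126 131  88  42  42  57  94  94  95  94  95  93  97  98  98 100 101 103  92  61  42 121 195 190 187 188 197]
 [197 124 130  86  42  43  40 102 100  98  98  99 101 100  93  93  94  88  86  69  40 108 180 195 190 189 194 198]
 [196 124 127 111  40  40  40  90 103  97  94  94  86  84  74  73  73  57  52  59 143 181 200 194 190 194 194 151]
 [195 165 127 134  78  48  35  65  86  81  75  75  58 103  75  52  45  62  85 150 203 178 173 195 197 195 149  59]
 [162 166 130 144 126 100  75  54  42  45  47  45  37 120 154  90 112 154 164 200 197 172 122 157 181 149  59  36]]
```

{"method": "move_arm", "body": {"plan": [-2,2,-10,-0.3,0.2,-0.1,10,-2,1.4,-10,0,0,0,10,0,0,-10,0,0,0,10,0,0,0,0,0,0,10,0,0,0,0,0,0,10,0,0,0,0,0,0,10]}}

```text
time: 9.35
eef_pos: [0.4317, 0.192, 0.2427]
tcp_rot: [0.173, 0.961, 0.092, 0.195]
contact_force: [4.3, 2.3, -4.4]
opening: 0.316
finger_force: 100.8
```

```bash
cat > meas.py <<'E'
from rel import *
off=np.array([-.0037,.0013,.118]); st=np.array([0.4885,0.2062,0.1373])
Ms=M@R.from_euler('z',ang-np.pi/2).as_matrix()
def report():
    s=ctrl.get_state(); Rt=R.from_quat(s['tcp_rot']).as_matrix(); tip=s['eef_pos']+Rt@off
    print('t',s['time'],'tip-slottop slot axes mm',(Ms.T@(tip-st)*1000).round(1),'world to top',(1000*(st-tip)).round(1),'F slot',(Ms.T@s['contact_force']).round(1),'q6',s['qpos'][5])
    y=M.T@Rt[:,1]; print('tool y in face',np.degrees(np.arctan2(y[1],y[0])),'tilt err',np.degrees(np.arccos(-Rt[:,2]@n)))
    return s,tip
E
python3 - <<'E'
from meas import *
s,tip=report()
w=snap('wrist'); pickle.dump(w,open('w4.pkl','wb')); a=snap('scene'); pickle.dump(a,open('a4.pkl','wb'))
print('tip w',proj(w,tip),'slot w',proj(w,st),'tip a',proj(a,tip),proj(a,st))
A=cv2.resize(w['color'][150:230,268:368],None,fx=4,fy=5); A=cv2.resize(w['color'][150:250,268:368],None,fx=4,fy=4,interpolation=cv2.INTER_CUBIC)
u=proj(a,tip).astype(int);print(u)
B=cv2.resize(a['color'][u[1]-30:u[1]+20,u[0]-25:u[0]+25],None,fx=8,fy=8,interpolation=cv2.INTER_CUBIC)
cv2.imwrite('pics/h2.png',np.hstack([A,B])[:,:,::-1])
E
```

```text
face centre [0.49602669 0.20801313 0.11887222] yaw 14.894123923143944 res [-1.   0.   0.5  0.9  0.5 -0.4  0.1 -0.7] n [-0.40841932 -0.10862713  0.90630779]
t 9.35 tip-slottop slot axes mm [-4.1 -2.9  2.2] world to top [5.3 1.4 0.1] F slot [ 1.3  2.3 -6. ] q6 -1.0485016431442913
tool y in face 54.67080944033922 tilt err 0.13289686004166829
tip w [319.10559188 194.81374593] slot w [322.2690662  198.32845507] tip a [378.78116957 139.68211235] [380.05142532 140.88402007]
[378 139]
```

View pics/h2.png

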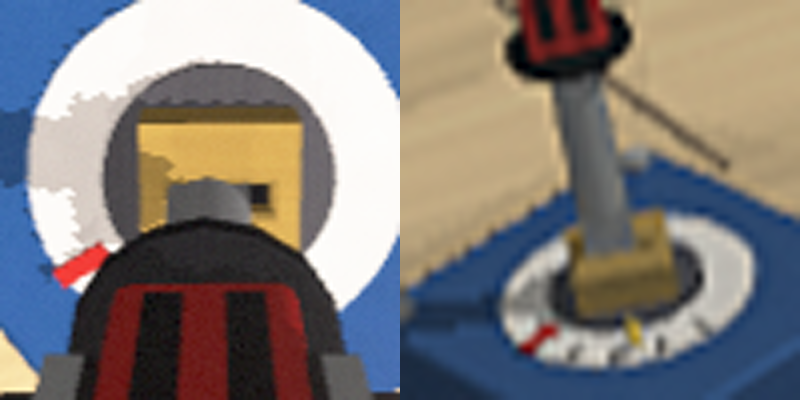

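{"method": "move_arm", "body": {"plan": [2.5,0.6,2,0,0,0,10,2,0.6,0,0,0,0,10,0,0,0,0,0,0,10,0,0,0,0,0,0,10]}}

```text
time: 9.85
eef_pos: [0.4345, 0.1929, 0.2435]
tcp_rot: [0.173, 0.962, 0.091, 0.192]
contact_force: [-1.0, -0.3, -2.5]
opening: 0.314
finger_force: 101.0
```

```bash
python3 - <<'E'
from meas import *
s,tip=report(); w=snap('wrist'); a=snap('scene'); pickle.dump((w,a),open('h3.pkl','wb')); s,tip=report()
print('w tip',proj(w,tip),'slot',proj(w,st),'a',proj(a,tip),proj(a,st),proj(a,floor))
print(w['state']['joint_efforts'])
E
```

```text
face centre [0.49602669 0.20801313 0.11887222] yaw 14.894123923143944 res [-1.   0.   0.5  0.9  0.5 -0.4  0.1 -0.7] n [-0.40841932 -0.10862713  0.90630779]
t 9.85 tip-slottop slot axes mm [-2.3 -1.5  1.8] world to top [ 3.1  0.7 -0.4] F slot [-1.6 -1.2 -1.8] q6 -1.0473927375546606
tool y in face 54.70083053131572 tilt err 0.48932579784442554
t 9.95 tip-slottop slot axes mm [-1.9 -1.3  1.9] world to top [ 2.9  0.7 -0.8] F slot [-0.4 -1.7 -2.1] q6 -1.0473987383214711
tool y in face 54.699721339616644 tilt err 0.4385231710007093
w tip [319.30068623 195.20470405] slot [320.71762425 196.62038914] a [379.42685122 140.05372627] [380.05142532 140.88402007] [380.36082505 143.06200839]
[-1.44728270e-02 -1.51501393e+01 -3.27525401e+01  8.99054459e-02
 -1.32891644e+00 -2.88220101e-03]
```

{"method": "move_arm", "body": {"plan": [2.6,0.7,0,0,0,0,10,0,0,0,0,0,0,10,0,0,0,0,0,0,10,0.6,0.2,-1.4,0,0,0,10,0,0,0,0,0,0,10,0.6,0.2,-1.4,0,0,0,10,0,0,0,0,0,0,10]}}

```text
time: 10.65
eef_pos: [0.4384, 0.1941, 0.2423]
tcp_rot: [0.173, 0.962, 0.091, 0.192]
contact_force: [-6.9, -0.6, 2.1]
opening: 0.312
finger_force: 101.9
```

```bash
python3 - <<'E'
from meas import *
s,tip=report()
E
```

```text
face centre [0.49602669 0.20801313 0.11887222] yaw 14.894123923143944 res [-1.   0.   0.5  0.9  0.5 -0.4  0.1 -0.7] n [-0.40841932 -0.10862713  0.90630779]
t 10.65 tip-slottop slot axes mm [ 0.3  0.5 -1.1] world to top [-0.8 -0.5  0.8] F slot [-5.  -2.1  4.8] q6 -1.0465148780033886
tool y in face 54.70928024234746 tilt err 0.4621391220853467
```

{"method": "move_arm", "body": {"plan": [-0.9,0.4,-0.3,0,0,0,10,0,0,0,0,0,0,10,0.8,0.2,-1.8,0,0,0,10,0,0,0,0,0,0,10]}}

```text
time: 11.05
eef_pos: [0.4386, 0.1944, 0.2422]
tcp_rot: [0.172, 0.962, 0.09, 0.193]
contact_force: [-12.3, -3.7, 9.1]
opening: 0.313
finger_force: 103.1
```

```bash
python3 - <<'E'
from meas import *
s,tip=report()
E
```

```text
face centre [0.49602669 0.20801313 0.11887222] yaw 14.894123923143944 res [-1.   0.   0.5  0.9  0.5 -0.4  0.1 -0.7] n [-0.40841932 -0.10862713  0.90630779]
t 11.05 tip-slottop slot axes mm [ 0.4  0.8 -1.3] world to top [-1.1 -0.7  0.8] F slot [-6.2 -4.8 13.7] q6 -1.0446324014619028
tool y in face 54.771344722835465 tilt err 0.4217636788247998
```

{"method": "move_arm", "body": {"plan": [-0.8,-0.2,-0.4,0,0,0,10,-0.8,-0.2,-0.4,0,0,0,10,0,0,0,0,0,0,10]}}

```text
time: 11.35
eef_pos: [0.4379, 0.1943, 0.242]
tcp_rot: [0.173, 0.961, 0.091, 0.195]
contact_force: [-9.1, -2.1, 8.0]
opening: 0.315
finger_force: 102.5
```

```bash
python3 - <<'E'
from meas import *
s,tip=report()
E
```

```text
face centre [0.49602669 0.20801313 0.11887222] yaw 14.894123923143944 res [-1.   0.   0.5  0.9  0.5 -0.4  0.1 -0.7] n [-0.40841932 -0.10862713  0.90630779]
t 11.35 tip-slottop slot axes mm [ 0.2  0.7 -1.2] world to top [-0.8 -0.7  0.9] F slot [-4.4 -2.6 11.2] q6 -1.0450689090653005
tool y in face 54.75185486759889 tilt err 0.18808115131735295
```

```bash
python3 - <<'E'
from meas import *
w=snap('wrist'); pickle.dump(w,open('w5.pkl','wb')); s,tip=report()
print('tip',proj(w,tip),'slot top',proj(w,st), 'boss edges',[proj(w,st+Ms@np.array(q)/1000).round(1) for q in([-18,0,0],[18,0,0],[0,18,0],[0,-18,0])])
np.set_printoptions(linewidth=250)
print(w['color'][168:208:1,[300,305,310,314,318,322,326,330,334,338]].transpose(2,1,0)[0]); print(w['color'][[184,190,194,196],292:350,0]); print(w['color'][[184,190,194,196],292:350,2])
E
```

```text
face centre [0.49602669 0.20801313 0.11887222] yaw 14.894123923143944 res [-1.   0.   0.5  0.9  0.5 -0.4  0.1 -0.7] n [-0.40841932 -0.10862713  0.90630779]
t 11.4 tip-slottop slot axes mm [ 0.2  0.7 -1.2] world to top [-0.8 -0.7  0.9] F slot [-4.3 -2.6 11.3] q6 -1.0450240993688806
tool y in face 54.750277028341024 tilt err 0.19192319979322778
tip [319.09720843 194.82078539] slot top [318.3781336  195.03205986] boss edges [array([318.4, 175.6]), array([318.3, 213.7]), array([338.3, 195.1]), array([298.5, 195. ])]
[[114  96 105  88  79  87  97  96  95 194 227 231 226 224 224 225 224 226 165 162 156 157 159 161 162 164 164 161 162 164 166 163 165 166 166 162 163 161 226 228]
 [102 103 105  76  72  92  96  95  95 194 229 228 226 224 225 224 225 226 226 166 160 157 156 154 145 138 133 132 132 130 132 131 138 138 157 161 162 162  77  17]
 [105 101 103  92  72  90  97  98  97 191 228 228 225 222 220 220 220 219 221 221 189 156 157 150 106  32  87  87  88  87  87  86  83  85  81  83  86  47  23  25]
 [102 104 104 104  95  90  95  91  97 200 224 222 220 218 218 220 220 220 220 220 221 218 217
[... 2230 characters left out ...]
  79  74  77  77  80  70  64  64  64  67  62  64  62  62  64  65  64  67  61  75  91  86  89  89  90  89  88  86  90  91  89  87  85  88  88  88  89  91  91  93  93  92  91  92  90  92  98 109 111 108 107 107 108 108 108 174 241]
 [ 77  76  73  78  77  78  71  68  66  69  68  65  61  55  43  31  32  57  85  81  84  82  85  85  86  85  86  88  88  95  98 102  96  92  86  86  88  72  36  41  62  84  90  94  91  93  95 100 108 108 112 109 111 110 111 109 174 238]
 [ 79  74  72  81  80  77  75  69  65  63  65  65  61  55  41  31  39  62  86  83  80  85  86  90  89  89  87  86  90  94 100 103 108 111 107  96  89  76  38  44  64  82  90  92  91  92  94 100 108 107 110 108 107 109 110 127 210 249]]
```

{"method": "move_arm", "body": {"plan": [0.7,-0.3,0.3,0,0,0,10,0,0,0,0,0,0,10,0.8,0.2,-1.8,0,0,0,10,0,0,0,0,0,0,10,0,0,0,0,0,0,10]}}

```text
time: 11.9
eef_pos: [0.4388, 0.1943, 0.2421]
tcp_rot: [0.172, 0.962, 0.091, 0.193]
contact_force: [-17.7, -4.8, 18.3]
opening: 0.317
finger_force: 104.3
```

```bash
cat > wp.py <<'E'
from meas import *
np.set_printoptions(linewidth=250)
s,tip=report(); w=snap('wrist')
print(w['color'][184:206,[310,314,318,322,326]].transpose(2,1,0)[0]); print(w['color'][[195],296:345,0])
m=w['color'].astype(int); red=(m[...,0]>180)&(m[...,1]<80)&(m[...,2]<80); yel=(m[...,0]>180)&(m[...,1]>130)&(m[...,2]<70)
a=snap('scene'); x,y=proj(a,floor).astype(int); h=cv2.cvtColor(a['color'],cv2.COLOR_RGB2HSV)[y-30:y+30,x-40:x+40]
ye=(h[...,0]>22)&(h[...,0]<32)&(h[...,1]>170)&(h[...,2]>150); re=((h[...,0]<5)|(h[...,0]>175))&(h[...,1]>170)&(h[...,2]>100); re[:25]=0
for nm,q in(('yellow',ye),('red',re)):
    v=np.argwhere(q); 
    if len(v):
        u=v.mean(0)[::-1]+[x-40,y-30]; c,d=ray(a,*u); P=M.T@(c+d*((o+n*.005-c)@n)/(d@n)-o); print(nm,len(v),u,'ang',np.degrees(np.arctan2(P[1],P[0])),P)
E
python3 wp.py
```

```text
face centre [0.49602669 0.20801313 0.11887222] yaw 14.894123923143944 res [-1.   0.   0.5  0.9  0.5 -0.4  0.1 -0.7] n [-0.40841932 -0.10862713  0.90630779]
t 11.9 tip-slottop slot axes mm [ 0.7  0.8 -1.4] world to top [-1.5 -0.6  0.8] F slot [-7.2 -5.2 24.3] q6 -1.046495074335871
tool y in face 54.77910415777651 tilt err 0.326084630937034
[[220 222 221 185 154 152 151 126  44  60  87  89  88  85  86  84  83  84  86  84  77  26]
 [219 222 221 220 220 216 208 181  47  74  86  89  90  87  85  87  87  88  89  88  34  28]
 [220 220 220 219 216 217 208 184  57  86  87  88  87  87  89  87  87  89  88  53  22  26]
 [219 220 220 217 216 215 209 182  57  86 103 104 106 103 100 104 102 102 103 103  29  22]
 [218 219 220 220 218 215 209 178  52  71  90 101 118 116 121 118 118 117 118 119  91  31]]
[[ 79  76 119 162 161 161 160 157 145 122  69  30  37  63  89  87  85  87  89  88  93  89  88  91  94 100 104 110 112 111 101  98  88  73  45 114 172 199 222 223 221 222 207 147 106 108 114 110 109]]
yellow 2 [382.  150.5] ang -33.19264955752791 [ 0.02372322 -0.0155197   0.005     ]
red 4 [369.5  151.25] ang -95.77730921487888 [-0.00396144 -0.03915383  0.005     ]
```

```bash
python3 - <<'E'
from meas import *
s,tip=report(); a=snap('scene'); pickle.dump(a,open('a6.pkl','wb')); a1=pickle.load(open('a4.pkl','rb')); 
Rt=R.from_quat(s['tcp_rot']).as_matrix()
print('now: st',proj(a,st),'tip',proj(a,tip),'tip+85',proj(a,tip-Rt[:,2]*.085),'st+85',proj(a,st+n*.085),'st+77',proj(a,st+n*.077))
B=[cv2.resize(c['color'][105:155,360:400],(400,500),interpolation=cv2.INTER_CUBIC) for c in(a1,a)]
cv2.imwrite('pics/h6.png',np.hstack(B)[:,:,::-1])
E
```

```text
face centre [0.49602669 0.20801313 0.11887222] yaw 14.894123923143944 res [-1.   0.   0.5  0.9  0.5 -0.4  0.1 -0.7] n [-0.40841932 -0.10862713  0.90630779]
t 12.0 tip-slottop slot axes mm [ 0.7  0.8 -1.4] world to top [-1.5 -0.6  0.8] F slot [-7.8 -5.3 23.8] q6 -1.0465169505842113
tool y in face 54.77994378237809 tilt err 0.32404027457169676
now: st [380.05142532 140.88402007] tip [380.43765192 141.37126439] tip+85 [375.49225092 115.94332856] st+85 [374.99093838 115.37335817] st+77 [375.48566721 117.86735926]
```

View pics/h6.png

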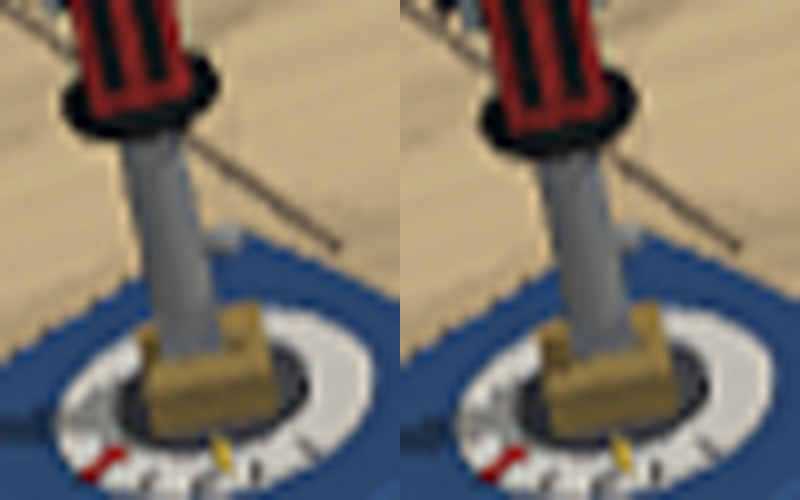

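```bash
python3 - <<'E'
from meas import *
s,tip=report(); R0=R.from_quat(s['tcp_rot'])
q=np.array([-.004,.0013,0]); st_=R.from_rotvec(-7*n,degrees=True); r=R0
print('rv',-7*n)
for k in range(10):
    r2=st_*r; print((-(r2.apply(q)-r.apply(q))*1000).round(2)); r=r2
E
```

```text
face centre [0.49602669 0.20801313 0.11887222] yaw 14.894123923143944 res [-1.   0.   0.5  0.9  0.5 -0.4  0.1 -0.7] n [-0.40841932 -0.10862713  0.90630779]
t 12.05 tip-slottop slot axes mm [ 0.7  0.8 -1.4] world to top [-1.5 -0.6  0.8] F slot [-7.9 -4.7 23.9] q6 -1.0465018567081044
tool y in face 54.78240713146797 tilt err 0.32318920766469067
rv [ 2.85893525  0.7603899  -6.34415451]
[0.04 0.51 0.08]
[0.09 0.49 0.1 ]
[0.15 0.48 0.12]
[0.2  0.45 0.14]
[0.25 0.42 0.16]
[0.3  0.38 0.18]
[0.34 0.33 0.19]
[0.38 0.28 0.2 ]
[0.41 0.23 0.21]
[0.43 0.17 0.22]
```

Back off to a lighter press, turn about 21° and check.

{"method": "move_arm", "body": {"plan": [-0.6,-0.2,1.3,0,0,0,10,0,0.5,0.1,2.9,0.8,-6.3,10,0.1,0.5,0.1,2.9,0.8,-6.3,10,0.2,0.5,0.1,2.9,0.8,-6.3,10,0,0,0,0,0,0,10,0,0,0,0,0,0,10]}}

```text
time: 12.65
eef_pos: [0.4382, 0.1959, 0.2422]
tcp_rot: [0.344, 0.915, 0.127, 0.172]
contact_force: [-13.9, -2.1, 11.1]
opening: 0.316
finger_force: 103.4
```

```bash
python3 wp.py; python3 -c "
from h import *
print(ctrl.get_state()['wrist_torque'])"
```

```text
face centre [0.49602669 0.20801313 0.11887222] yaw 14.894123923143944 res [-1.   0.   0.5  0.9  0.5 -0.4  0.1 -0.7] n [-0.40841932 -0.10862713  0.90630779]
t 12.65 tip-slottop slot axes mm [-0.7  1.4 -1.3] world to top [-0.4 -1.7  1.1] F slot [-7.4 -3.4 16. ] q6 -0.6863802597929101
tool y in face 33.8169570527171 tilt err 0.5587849288164485
[[215 215 216 218 218 218 220 217 213 213 195 150  91  85  82  80  82  83  87  81  84  34]
 [216 216 218 218 218 219 215 215 213 197 118  83  86  87  86  84  84  86  86  85  48  23]
 [216 216 218 217 219 215 213 213 199 120 100  97  96  99  94  97  99  99  96  68  22  20]
 [216 215 215 220 218 211 211 207 173  85 118 119 119 120 120 122 120 118 122 120  51  23]
 [217 220 223 222 221 214 215 171  64  57 101 112 125 130 132 131 134 131 129 131 115  30]]
[[117 162 158 159 157 159 159 156 158 154 149 146 137 136 150 139 121  93  83  88  90  91  97 103 109 113 119 124 127 126 112 104 105  86  70 142 201 224 225 227 225 219 177 107 104 106 105 111 103]]
red 4 [369.5  151.25] ang -95.77730921487888 [-0.00396144 -0.03915383  0.005     ]
[-0.22360337  2.35992205  0.28906521]
```

{"method": "move_arm", "body": {"plan": [0.2,0.5,0.1,2.9,0.8,-6.3,10,0.2,0.4,0.2,2.9,0.8,-6.3,10,0.3,0.4,0.2,2.9,0.8,-6.3,10,0.3,0.3,0.2,2.9,0.8,-6.3,10,0.4,0.3,0.2,2.9,0.8,-6.3,10,0.4,0.2,0.2,2.9,0.8,-6.3,10,0,0,0,0,0,0,10]}}

```text
time: 13.45
eef_pos: [0.4402, 0.1974, 0.2433]
tcp_rot: [0.647, 0.731, 0.185, 0.113]
contact_force: [-13.7, -3.6, 12.3]
opening: 0.313
finger_force: 103.4
```

```bash
cat > ptr.py <<'E'
from meas import *
s,tip=report(); print('torque n',np.array(s['wrist_torque'])@n,'F',s['contact_force'])
w=snap('wrist'); h=cv2.cvtColor(w['color'],cv2.COLOR_RGB2HSV)
# boss: brass pixels, edge directions
g=((h[...,0]>15)&(h[...,0]<28)&(h[...,1]>110)&(h[...,2]>135)).astype(np.uint8); g[:, :270]=0;g[:,370:]=0;g[:150]=0;g[215:]=0
k,l,st2,ce=cv2.connectedComponentsWithStats(g)
i=1+np.argmax(st2[1:,4]); q=cv2.convexHull(np.argwhere(l==i)[:,::-1].astype(np.int32))
ap=cv2.approxPolyDP(q,3,True)[:,0]
P=np.array([onz(w,0,0,0)*0 if 0 else (lambda c,d:(M.T@(c+d*((o+n*.02-c)@n)/(d@n)-o))[:2])(*ray(w,*p)) for p in ap])*1000
E=np.roll(P,-1,0)-P
for p,e in zip(ap,E): print(p,'len',np.linalg.norm(e).round(1),'ang mod90',(np.degrees(np.arctan2(e[1],e[0]))%90).round(1))
E
python3 ptr.py
```

```text
face centre [0.49602669 0.20801313 0.11887222] yaw 14.894123923143944 res [-1.   0.   0.5  0.9  0.5 -0.4  0.1 -0.7] n [-0.40841932 -0.10862713  0.90630779]
t 13.45 tip-slottop slot axes mm [-0.1  2.3 -1.3] world to top [-1.1 -2.3  0.6] F slot [-6.2 -4.3 17.2] q6 0.03535671028221569
tool y in face -8.12708715054188 tilt err 0.8774071078941013
torque n 0.060527047477707936 F [-13.66076138  -3.56827974  12.34683658]
[340 211] len 37.7 ang mod90 79.0
[299 209] len 23.3 ang mod90 4.2
[293 185] len 35.8 ang mod90 5.3
[332 176] len 33.8 ang mod90 5.2
```

{"method": "move_arm", "body": {"plan": [0.4,0.2,0.2,2.9,0.8,-6.3,10,0.4,0.1,0.2,2.9,0.8,-6.3,10,0,0,0,0,0,0,10,0,0,0,0,0,0,10]}}

```text
time: 13.9
eef_pos: [0.4411, 0.1976, 0.2438]
tcp_rot: [0.729, 0.648, 0.199, 0.091]
contact_force: [-12.8, -3.0, 11.1]
opening: 0.314
finger_force: 103.7
```

```bash
python3 ptr.py
```

```text
face centre [0.49602669 0.20801313 0.11887222] yaw 14.894123923143944 res [-1.   0.   0.5  0.9  0.5 -0.4  0.1 -0.7] n [-0.40841932 -0.10862713  0.90630779]
t 13.9 tip-slottop slot axes mm [ 0.3  2.6 -1.3] world to top [-1.6 -2.4  0.4] F slot [-6.1 -3.8 15.6] q6 0.27207362855497963
tool y in face -21.832231942128878 tilt err 0.9622019016257833
torque n 0.49403946284855993 F [-12.80953939  -2.95742883  11.13114881]
[342 211] len 39.6 ang mod90 64.0
[299 208] len 19.9 ang mod90 85.6
[292 188] len 36.1 ang mod90 87.6
[330 175] len 35.7 ang mod90 86.9
```

{"method": "move_arm", "body": {"plan": [0.4,0.1,0.2,2.9,0.8,-6.3,10,0,0,0,0,0,0,10,0,0,0,0,0,0,10,0,0,0,0,0,0,10]}}

```text
time: 14.35
eef_pos: [0.4416, 0.1976, 0.244]
tcp_rot: [0.766, 0.604, 0.204, 0.079]
contact_force: [-12.9, -4.2, 11.4]
opening: 0.314
finger_force: 104.5
```

```bash
python3 ptr.py
```

```text
face centre [0.49602669 0.20801313 0.11887222] yaw 14.894123923143944 res [-1.   0.   0.5  0.9  0.5 -0.4  0.1 -0.7] n [-0.40841932 -0.10862713  0.90630779]
t 14.35 tip-slottop slot axes mm [ 0.6  2.7 -1.3] world to top [-1.8 -2.4  0.3] F slot [-5.6 -4.9 16. ] q6 0.3898866204217614
tool y in face -28.58783656776564 tilt err 0.9794121537959452
torque n 1.1502194102938172 F [-12.8630144   -4.15682904  11.40419231]
[343 209] len 39.5 ang mod90 60.1
[300 208] len 18.0 ang mod90 87.3
[291 191] len 36.0 ang mod90 87.3
[327 174] len 36.0 ang mod90 86.0
```

{"method": "move_arm", "body": {"plan": [-0.4,-0.1,-0.2,-2.9,-0.8,6.3,10,-0.3,-0.1,-0.1,-2.3,-0.6,5,10,-4,-1,9,0,0,0,10,-6,-1.6,13.5,0,0,0,10,-8,-2,18,0,0,0,10,-8,-2,18,0,0,0,10,-8,-2,18,0,0,0,10,0,0,0,0,0,0,10,0,0,0,0,0,0,10]}}

```text
time: 15.3
eef_pos: [0.407, 0.1891, 0.317]
tcp_rot: [0.699, 0.681, 0.194, 0.099]
contact_force: [0.5, -0.1, -3.4]
opening: 0.317
finger_force: 101.0
```

```bash
python3 - <<'E'
exec(open('ptr.py').read())
m=w['color'].astype(int)
for nm,k in(('red',(h[...,0]<6)&(h[...,1]>180)&(h[...,2]>200)),('yellow',(h[...,0]>20)&(h[...,0]<27)&(h[...,1]>180)&(h[...,2]>200))):
    nn,l,s2,ce=cv2.connectedComponentsWithStats(k.astype(np.uint8))
    for i in range(1,nn):
        if s2[i,4]>6:
            c,d=ray(w,*ce[i]); P=M.T@(c+d*((o-c)@n)/(d@n)-o); print(nm,s2[i],ce[i],np.degrees(np.arctan2(P[1],P[0])),P*1000)
# target relative to stand: tool vertical
Rt=R.from_quat(s['tcp_rot']); z=Rt.as_matrix()[:,2]; ax=np.cross(z,[0,0,-1]); rv=ax/np.linalg.norm(ax)*np.degrees(np.arccos(-z[2])); print('upright rv',rv)
Ru=R.from_rotvec(rv,degrees=True)*Rt; print('upright yaw: tool x',np.degrees(np.arctan2(*Ru.as_matrix()[1::-1,0])),'eef',s['eef_pos'],'q',s['qpos'])
E
```

```text
face centre [0.49602669 0.20801313 0.11887222] yaw 14.894123923143944 res [-1.   0.   0.5  0.9  0.5 -0.4  0.1 -0.7] n [-0.40841932 -0.10862713  0.90630779]
t 15.3 tip-slottop slot axes mm [-0.5  2.7 79.9] world to top [ 32.3   6.  -72.9] F slot [-0.7 -0.7 -3.2] q6 0.1860865625953521
tool y in face -16.601947212709018 tilt err 1.0052726076865663
torque n -0.019134589210521965 F [ 0.48668274 -0.06811532 -3.37192097]
[336 190] len 34.3 ang mod90 88.1
[308 197] len 36.1 ang mod90 87.7
[300 168] len 34.5 ang mod90 87.2
[329 161] len 35.6 ang mod90 87.5
red [ 288  291   62   53 2030] [311.47044335 311.02216749] -109.31092425951579 [-6.52800310e+01 -1.86296630e+02 -4.76016164e-15]
yellow [501   0  35  35 731] [518.05882353  14.30779754] 22.85881766310442 [ 2.54306576e+02  1.07207966e+02 -2.36548767e-14]
upright rv [-7.45802364 24.06040732  0.        ]
upright yaw: tool x 88.51081588472313 eef [0.40703922 0.18910114 0.31697111] q [ 0.17851222 -0.57175613  2.22957276  0.05985798  1.04777702  0.18608656]
```

{"method": "move_arm", "body": {"plan": [13,-31,5,-2.5,8,0,10,13,-31,0,-2.5,8,0,10,13,-31,0,-2.5,8,0,10,13,-31,0,0,0,-8,10,13,-31,0,0,0,-8,10,13,-31,0,0,0,-8,10,13,-31,0,0,0,-8,10,13,-31,0,0,0,-8,10,13,-31,0,0,0,-8,10,13,-31,0,0,0,-8,10,13,-31,0,0,0,-8,10,13,-31,0,0,0,-8,10]}}

```text
time: 16.55
eef_pos: [0.5635, -0.1844, 0.3192]
tcp_rot: [0.99, 0.141, -0.001, -0.001]
contact_force: [0.2, 0.2, -3.7]
opening: 0.313
finger_force: 101.2
```

{"method": "move_arm", "body": {"plan": [0,0,0,0,0,0,10,0,0,0,0,0,0,10,0,0,0,0,0,0,10]}}

```text
time: 16.85
eef_pos: [0.5626, -0.1823, 0.3203]
tcp_rot: [0.99, 0.145, -0.001, -0.001]
contact_force: [0.3, 0.9, -4.3]
opening: 0.317
finger_force: 101.1
```

```bash
cat > home.py <<'E'
from h import *
s=ctrl.get_state(); Rt=R.from_quat(s['tcp_rot']); T=R.from_quat([.989446,.144897,0,0])
print(s['time'],'to home mm',(np.array([.5686,-.1914,.1283])-s['eef_pos'])*1000,'rot',(T*Rt.inv()).as_rotvec(degrees=True),'F',s['contact_force'],s['opening'])
E
python3 home.py
```

```text
16.85 to home mm [   6.03388317   -9.14944107 -191.97015896] rot [-0.10645323 -0.13420341  0.04393353] F [ 0.34971701  0.91309472 -4.27466119] 0.3165320549686207
```

{"method": "move_arm", "body": {"plan": [3,-4.5,-25,0,0,0,10,3,-4.5,-25,0,0,0,10,0,0,-30,0,0,0,10,0,0,0,0,0,0,10,0,0,0,0,0,0,10,0,0,0,0,0,0,10]}}

```text
time: 17.45
eef_pos: [0.5697, -0.1918, 0.2441]
tcp_rot: [0.99, 0.144, 0.001, 0.001]
contact_force: [0.1, 0.3, -1.8]
opening: 0.321
finger_force: 101.0
```

```bash
python3 home.py
```

```text
17.45 to home mm [  -1.09147971    0.41583728 -115.84315934] rot [0.06412912 0.14246805 0.04708766] F [ 0.05031046  0.30156861 -1.78969568] 0.32061250658835483
```

{"method": "move_arm", "body": {"plan": [-1,0.4,-10,0,0,0,10,0,0,-15,0,0,0,10,0,0,-15,0,0,0,10,0,0,-15,0,0,0,10,0,0,-15,0,0,0,10,0,0,-15,0,0,0,10,0,0,0,0,0,0,10,0,0,0,0,0,0,10]}}

```text
time: 18.25
eef_pos: [0.5675, -0.1913, 0.156]
tcp_rot: [0.99, 0.144, -0.001, -0.001]
contact_force: [0.7, -0.9, -3.0]
opening: 0.317
finger_force: 100.9
```

```bash
python3 home.py
```

```text
18.25 to home mm [  1.08529448  -0.05641281 -27.66886908] rot [-0.07666692 -0.12003628  0.09871862] F [ 0.6740793  -0.93778497 -2.98309349] 0.3168272644406497
```

{"method": "move_arm", "body": {"plan": [1,0,-10,0,0,0,10,0,0,-10,0,0,0,10,0,0,-5,0,0,0,10,0,0,-2,0,0,0,10,0,0,0,0,0,0,10,0,0,0,0,0,0,10]}}

```text
time: 18.85
eef_pos: [0.5689, -0.1916, 0.1299]
tcp_rot: [0.99, 0.144, -0.0, -0.0]
contact_force: [0.1, -0.1, -3.5]
opening: 0.317
finger_force: 101.4
```

```bash
python3 home.py
```

```text
18.85 to home mm [-0.27911289  0.15614274 -1.61685242] rot [-0.02638228 -0.0331241   0.09813036] F [ 0.09873892 -0.09808164 -3.53508708] 0.3165767522683626
```

{"method": "move_arm", "body": {"plan": [0,0,-2,0,0,0,10,0,0,0,0,0,0,10,0,0,0,0,0,0,10,0,0,0,0,0,0,40,0,0,0,0,0,0,60,0,0,0,0,0,0,85,0,0,0,0,0,0,85,0,0,0,0,0,0,85], "newtons": 20}}

```text
time: 19.65
eef_pos: [0.5687, -0.1915, 0.1278]
tcp_rot: [0.99, 0.144, -0.0, -0.0]
contact_force: [0.1, 0.2, -0.2]
opening: 0.992
finger_force: 0.0
```

```bash
python3 home.py
```

```text
19.65 to home mm [-0.12195924  0.06036     0.52748906] rot [-0.03671424 -0.05276934  0.09789568] F [ 0.09181267  0.2303622  -0.17534433] 0.9921108759798496
```

Retreat straight up, then verify the driver and pointer from the cameras.

{"method": "move_arm", "body": {"plan": [0,0,20,0,0,0,85,0,0,30,0,0,0,85,0,0,40,0,0,0,85,0,0,40,0,0,0,85,0,0,40,0,0,0,85,0,0,40,0,0,0,85,0,0,0,0,0,0,85,0,0,0,0,0,0,85]}}

```text
time: 20.45
eef_pos: [0.569, -0.1916, 0.3392]
tcp_rot: [0.99, 0.144, 0.001, 0.0]
contact_force: [0.8, -0.1, 0.5]
opening: 0.993
finger_force: 0.0
```

```bash
python3 - <<'E'
from meas import *
w=snap('wrist'); a=snap('scene'); b=snap('top'); print(w['state']['eef_pos'],w['state']['contact_force'])
a0,b0=pickle.load(open('ab.pkl','rb'))
def red(c,lo): 
    h=cv2.cvtColor(c['color'],cv2.COLOR_RGB2HSV); return (((h[...,0]<6)|(h[...,0]>174))&(h[...,1]>180)&(h[...,2]>lo)).astype(np.uint8)
for nm,c in(('scene',a),('wrist',w)):
    k,l,s,ce=cv2.connectedComponentsWithStats(red(c,70 if nm=='scene' else 180))
    for i in range(1,k):
        if 40<s[i,4]<1500: print(nm,s[i],ce[i].round(1),onz(c,*ce[i],.175).round(4))
print('scene at start for handle: [248 197 14 24] 254.4,206.9')
h=cv2.cvtColor(a['color'],cv2.COLOR_RGB2HSV)
ye=(h[...,0]>20)&(h[...,0]<32)&(h[...,1]>170)&(h[...,2]>150); x,y=proj(a,floor).astype(int); q=np.zeros_like(ye); q[y-25:y+25,x-35:x+35]=1
for nm,k in(('yel',ye),('red',red(a,100)>0)):
    k=(k&q); v=np.argwhere(k)[:,::-1]
    for u in v[:12]:
        c,d=ray(a,*u); P=M.T@(c+d*((o+n*.003-c)@n)/(d@n)-o); print(nm,u,np.degrees(np.arctan2(P[1],P[0])).round(1),(np.hypot(*P[:2])*1000).round(1))
E
```

```text
face centre [0.49602669 0.20801313 0.11887222] yaw 14.894123923143944 res [-1.   0.   0.5  0.9  0.5 -0.4  0.1 -0.7] n [-0.40841932 -0.10862713  0.90630779]
[ 0.56903205 -0.19162818  0.33921118] [ 0.77407668 -0.06030696  0.53408504]
scene [195 143  15  22 107] [201.9 153.6] [ 0.3709 -0.277   0.175 ]
scene [231 196  15  14  47] [239.4 202.2] [ 0.5534 -0.2282  0.175 ]
scene [248 197  14  24 139] [254.1 206. ] [ 0.578  -0.1972  0.175 ]
scene [530 211  30  25  70] [548.3 219. ] [0.8897 0.4722 0.175 ]
wrist [307 171  23  23 508] [318.  182.5] [ 0.5663 -0.1926  0.175 ]
wrist [307 215  29  19  96] [319.8 223.2] [ 0.5222 -0.2078  0.175 ]
wrist [292 299  33  50 375] [307.6 322.9] [ 0.3903 -0.2315  0.175 ]
scene at start for handle: [248 197 14 24] 254.4,206.9
yel [371 150] -103.7 31.9
red [368 152] -99.7 43.2
red [369 152] -96.7 41.1
```

```bash
python3 -c "
from plant import order
print(order.sign_off())"
```

```text
the job is handed in; nothing more can be done
None
```

The job is handed in at about 20.5 s of the 54 s allowed. The adjuster is turned clockwise to its stop with the pointer at the red mark, and the middle-sized driver is back upright in its stand. I never touched the bystanders. That the blade was on the slot floor I judged from the contact force and pictures, not a direct depth reading.

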